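# Refit the bag sealer's dial handle and turn it off

### The job

The bag sealer has been left on and its red dial handle has come off and stands on the packing bench. Push the handle fully home on the square spindle of the sealer's sloped panel, then use it to turn the spindle anticlockwise to its end stop, which is off, and let go, leaving the handle on. Leave the other goods on the bench where they are.

Things in the scene. Friction and masses are not known exactly. Their poses are not given: they have to be found in the camera images.
- handle: Loose red plastic dial handle, about 140 g, standing on the bench bore down. Origin: centre of its underside, z up its axis. Square hub 44 x 44 x 30 mm high, on it a grip bar along x: 104 mm long, 16 mm thick (y), z 30 to 66 mm. Square bore 22.6 mm wide, sides parallel to x and y, open below, 30 mm deep. Fits the spindle in any of four quarter turns, all equally right.
- spindle_foot (a point): Foot of the steel square spindle, on its axis, level with the face of the yellow disc (76 mm across) that the handle's underside rests on when home. Turns with the spindle; z points out of the panel along the spindle (30 degrees from vertical, leaning to the sealer's front), x and y parallel to its flats. Spindle 20 mm square up to z = 18 mm, then tapering to 12 mm at its end, z = 26 mm.
- spindle (a joint): Angle of the spindle, rad: 0 = end stop, off; grows clockwise as seen facing the panel (about -z of spindle_foot), to 1.8 at the other stop. Starts between 0.7 and 1.2. Friction about 0.12 N m; stays where it is left. The handle fits with 1.3 mm play all round, so it turns up to 0.13 rad either way before the spindle follows.
- sealer: White bag sealer, fixed to the bench. Origin: centre of the console's footprint on the bench, front facing -x of its own frame. The console is 220 mm deep (x -110 to 110 mm), 260 mm wide; its panel slopes up at 30 degrees from 50 mm high at the front edge to 154 mm at x = 70 mm. Behind it (x 110 to 190 mm) a sealing rail 400 mm wide, 140 mm high.
- food_can: Bystander: food can with a green label, 68 mm across, 95 mm high; origin at the centre of its underside. It, the jar and the handle swap places.
- jar: Bystander: amber jar with a yellow cap, 68 mm across, 95 mm high; origin at the centre of its underside.
- screwdriver: Bystander: screwdriver 170 mm long lying on the bench in front of the sealer.
- tape_roll: Bystander: roll of clear packing tape lying flat, 100 mm across, 48 mm high; origin at the centre of its underside.
- fish_tin: Bystander: low tin with a blue label, 68 mm across, 30 mm high; origin at the centre of its underside.
Not all that is in view belongs to the job. Of the things that look like the handle, take the one that is farthest to the robot's left at the start.

How it is judged:
By the outcome, as a careful person would: the job done as asked, in the order asked, and still so for the second after the job is handed in, with the robot touching nothing.
It also fails if it takes over 51 s, if anything falls off the work surface, if the arm or the gripper's body presses on something with over 40 N, if the wrist force passes 120 N, or if a joint passes its speed limit or range.

### The arm

A 6-joint arm with a two-finger parallel gripper is mounted at the origin on the work surface. World frame = base frame: x ahead of the robot, y to its left, z up, the work surface at z = 0. Lengths are in m, angles in rad, forces in N, time in s.
With the tool pointing down it reaches from about 0.35 to 0.775 m from the base axis. Payload 7.3 kg.
Tool frame: the origin (TCP) lies on the centre line of the jaws, within the pads' length; the fingertips stand tip_reach ahead of it and the grasp point (between the pads) lies 6 mm ahead of it (tip_reach is the distance from the TCP to the fingertips, in m); x points along the fingers, y is the direction in which the jaws open and shut, and the axes are right-handed (so a half turn about x gives the same grasp; the last joint's range is limited). The gripper opens to 92 mm and grips with 3 to 60 N. Pads are 19 mm wide; open, the fingers measure 130 mm over their backs; the gripper's body (75 mm by 190 mm) begins 47 mm behind the grasp point.
Start: joints at [-1.286, 0.342, 1.524, -0, 1.275, -0.146], TCP at [0.219, -0.477, 0.252] pointing down, gripper open.
Joint ranges: [-2.53, 2.53], [-0.77, 2.02], [0.04, 2.7], [-1, 4.14], [0.28, 2.66], [-3.11, 3.11]. Speed limits (rad/s): [2.57, 2.57, 3.14, 3.14, 3.14, 3.14].

### API

Orientations are given as [roll, pitch, yaw] about the fixed x, y, z axes, in that order (R = Rz(yaw) Ry(pitch) Rx(roll)).
In Python, from cell import observe, read_camera, get_calibration, hand_in, tip_reach gives the robot as it stands. The module is installed in compiled form; this text tells all that it offers.
- The arm moves only by the shell command python3 -m crank 'ROWS' [FORCE]. ROWS is JSON, a list of rows, each an object of numbers: "fingers": the opening, from -1 (shut) to 1 (fully open); "tx", "ty", "tz": the shift along the tool's x, y, z in units of 40 mm (1.0 is 40 mm); "roll": the turn about the tool's x in units of 10 degrees (1.0 is 10 degrees). In form: [{"fingers": .., "tx": .., "ty": .., "tz": .., "roll": ..}, ...]. A call has exactly 8 rows; each row is the pose to reach, as a shift and turn from the pose commanded when the call began, along the tool's axes at that moment; what a row does not reach only later rows make up. A row lasts 1/8 s, in which the tool goes at most 62.5 mm and 10.7 degrees, less where a joint would pass 70% of its speed; a pose out of reach is approached as far as the arm can. A call with a gripper value outside its range is refused whole. The fingers move at their own pace and stop on an object; FORCE is the grip in N (left out, the last holds). Time passes only in rows, so rows that repeat a pose let the fingers close, or fill a call up. It gives the time, the measured TCP pose, the force and the opening at its end, in the units of the state.
- observe(): the state, without advancing time (a new reading comes with each control period).
- read_camera(name): name is "scene" or "top"; returns (picture, depth): 420x560x3 uint8, red, green, blue; 420x560 float32, m along the optical axis (not along the pixel's ray), 0 where there is no reading.
- get_calibration(name): a dict with "vertical_fov" (degrees; the focal length in pixels is half the picture's height over the tangent of half this angle, whatever the lens; pixels are square), "cx", "cy" (the principal point, pixels), "pose" (4x4, takes a point from camera to world coordinates). Camera axes: x right, y down, z forward; pixel columns grow to the right and rows downward; lengths in m; the calibration is good to about 2 mm. A picture is of the moment at which its call begins. get_calibration takes no time and is no camera call.
- hand_in(): hands the job in, once; it reports no verdict.
The state is a dict: "time": time; "qpos": joint angles; "qvel": joint speeds; "joint_efforts": joint torques, N m; "tool_pos": TCP position; "tool_rot": TCP orientation; "contact_force": force on the tool from outside, world axes, zero at the start; "torque": the same for the moment, N m; "opening": finger opening in m.
Only numpy, scipy, OpenCV 4.12 (cv2) and the standard library are available. Lean on these libraries where they do the work, as an engineer would, in place of code of your own. Each camera call takes 0.05 s, during which the arm holds its last target. There are 200 camera calls.

## Working session

There is one attempt and no reset: what is moved stays moved. The work goes in short steps, Python scripts to look and compute and a shell command to move; the robot and the scene stay as the last step left them, time stands still between calls to the robot, and variables do not carry over. Pictures are saved under pics/ and viewed, about 8 in all and at most 12, crops included, and the job is handed in when it is done.

```bash
mkdir -p pics; cat > h.py <<'E'
import numpy as np,cv2
from cell import *
def K(n):
    c=get_calibration(n); return 210/np.tan(np.radians(c['vertical_fov'])/2),c['cx'],c['cy'],np.array(c['pose'])
def ray(n,u,v):
    f,cx,cy,T=K(n); d=T[:3,:3]@np.array([(u-cx)/f,(v-cy)/f,1]); return T[:3,3],d
def onz(n,u,v,z):
    o,d=ray(n,u,v); return o+d*(z-o[2])/d[2]
def cloud(n,depth):
    f,cx,cy,T=K(n); v,u=np.mgrid[:420,:560]
    P=np.stack([(u-cx)/f*depth,(v-cy)/f*depth,depth],-1); return P@T[:3,:3].T+T[:3,3]
def proj(n,p):
    f,cx,cy,T=K(n); q=T[:3,:3].T@(np.array(p)-T[:3,3]); return f*q[0]/q[2]+cx,f*q[1]/q[2]+cy
def redmask(im):
    h=cv2.cvtColor(im,cv2.COLOR_RGB2HSV); return (((h[...,0]<8)|(h[...,0]>172))&(h[...,1]>130)&(h[...,2]>60)).astype(np.uint8)
E
python3 - <<'E'
from h import *
print(tip_reach if not callable(tip_reach) else tip_reach()); print(observe())
for n in('scene','top'):
    im,d=read_camera(n); np.savez(''+n+'0.npz',im=im,d=d)
    cv2.imwrite(f'pics/{n}0.png',im[...,::-1]); print(n,get_calibration(n))
    P=cloud(n,d); c,l,s,ce=cv2.connectedComponentsWithStats(redmask(im))
    for i in range(1,c):
        if s[i,4]>30:
            q=P[(l==i)&(d>0)]; print(n,s[i],ce[i].round(1),np.median(q,0).round(3),q.max(0).round(3),q.min(0).round(3))
E
```

```text
0.025
{'time': 0.0, 'qpos': array([-1.28601583e+00,  3.42704204e-01,  1.52503668e+00,  1.32190681e-05,
        1.27535422e+00, -1.45976312e-01]), 'qvel': array([ 2.28764434e-03, -6.86651772e-05, -4.56679327e-04, -1.23050093e-03,
        1.01776138e-03,  6.36534787e-04]), 'joint_efforts': array([-2.78226122e-03, -4.31250465e+01, -2.44225019e+01,  7.15340814e-02,
        5.58321748e-02, -9.66463176e-05]), 'tool_pos': array([ 0.2191495 , -0.47667098,  0.25104767]), 'tool_rot': array([-1.72518574,  1.56929383,  1.84715986]), 'contact_force': array([-0.5499176 ,  0.79023698, -0.22538099]), 'torque': array([ 0.00583463,  0.01358422, -0.04826115]), 'opening': 0.09186721061512335}
scene {'vertical_fov': 48.45284331874272, 'cx': 279.67828460793106, 'cy': 204.5873402596382, 'pose': array([[-0.1507408 ,  0.77370442, -0.61535249,  1.20044915],
       [ 0.98841514,  0.1068231 , -0.10781622,  0.15982018],
       [-0.01768403, -0.62447602, -0.78084376,  1.07042677],
       [ 0.        ,  0.        ,  0.        ,  1.        ]])}
scene [182 148  34  22 475] [199.5 157. ] [ 0.24  -0.254  0.047] [ 0.25
[... 424 characters left out ...]
99983883,  0.01671007, -0.00656367,  0.01011824],
       [ 0.00619734, -0.02188073, -0.99974138,  0.96408971],
       [ 0.        ,  0.        ,  0.        ,  1.        ]])}
top [186 176  34  44 470] [201.9 197. ] [0.467 0.173 0.066] [0.508 0.202 0.072] [0.42  0.133 0.029]
top [344 180  22  39 437] [354.7 198.9] [ 0.458 -0.153  0.025] [ 0.499 -0.129  0.03 ] [ 0.417 -0.177  0.012]
top [202 192  18  21 166] [210.8 202.3] [0.456 0.156 0.033] [0.477 0.173 0.043] [0.435 0.138 0.021]
top [392 294  25  10 196] [404.  298.1] [ 0.245 -0.252  0.033] [ 0.253 -0.228  0.049] [ 0.235 -0.277 -0.001]
top [383 303  53  13 475] [409.1 308.5] [ 0.23  -0.254  0.066] [ 0.24  -0.204  0.072] [ 0.202 -0.323  0.   ]
```

View pics/scene0.png

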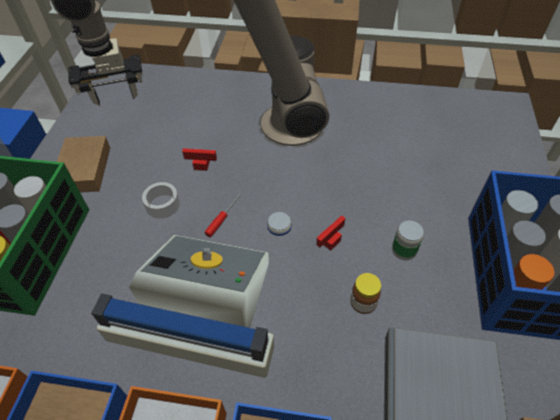

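View pics/top0.png

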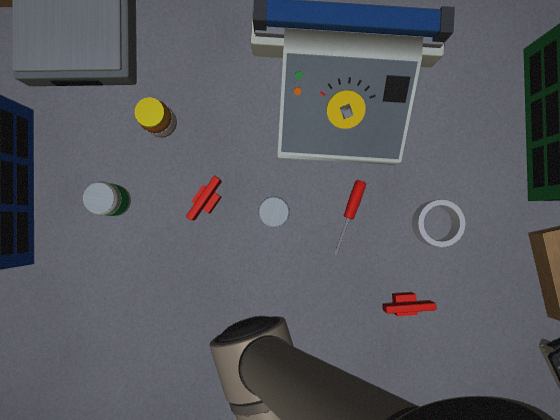

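Two things look like the handle: A at top (202,197), y≈+0.17, and B at top (404,304), y≈-0.25. The third red object, at (355,199), is the screwdriver. The robot's left is +y, so A is the one to take. I'll confirm that in a crop and measure the handle, disc and spindle.

```bash
python3 - <<'E'
from h import *
t=np.load('top0.npz');s=np.load('scene0.npz')
a=cv2.resize(t['im'][160:235,165:245],None,fx=5,fy=5,interpolation=2);b=cv2.resize(t['im'][75:150,310:390],None,fx=5,fy=5,interpolation=2)
cv2.imwrite('pics/crop1.png',np.hstack([a,b])[...,::-1])
# bar top: red, z>.06
for n,D in(('top',t),('scene',s)):
    P=cloud(n,D['d']); m=redmask(D['im'])>0
    q=P[m&(P[...,2]>.058)&(P[...,1]>.1)&(P[...,1]<.25)&(D['d']>0)]
    r=cv2.minAreaRect((q[:,:2]*1000).astype(np.float32)); print(n,'bar',len(q),r,q.mean(0).round(4))
    mean=q[:,:2].mean(0);w,v=np.linalg.eigh(np.cov(q[:,:2].T));print(' yaw',np.degrees(np.arctan2(v[1,1],v[0,1])))
    h=cv2.cvtColor(D['im'],cv2.COLOR_RGB2HSV); y=(h[...,0]>18)&(h[...,0]<33)&(h[...,1]>140)&(h[...,2]>90)&(D['d']>0)&(P[...,1]<0)&(P[...,0]>.5)&(P[...,0]<.8)&(P[...,2]>.06)&(P[...,2]<.2)&(P[...,1]>-.25)
    q=P[y]; c=np.median(q,0); q=q[np.linalg.norm(q-c,axis=1)<.06]; c0=q.mean(0); nn=np.linalg.svd(q-c0)[2][2]; nn*=np.sign(nn[2])
    print(' disc',len(q),c0.round(4),(q.max(0)+q.min(0))/2,np.ptp(q,axis=0).round(3),'n',nn.round(3),'tilt',np.degrees(np.arccos(nn[2])),'az',np.degrees(np.arctan2(nn[1],nn[0])))
    v,u=np.nonzero(y);e=cv2.fitEllipse(cv2.convexHull(np.stack([u,v],-1).astype(np.int32)));print(' ell',e,'on z:',onz(n,*e[0],c0[2]).round(4))
    # spindle tip points
    hgt=(P-c0)@nn; rad=np.linalg.norm((P-c0)-hgt[...,None]*nn,axis=-1); k=(D['d']>0)&(hgt>.012)&(hgt<.05)&(rad<.035); q=P[k];print(' spin',len(q),q.mean(0).round(4),hgt[k].max().round(4))
E
```

```text
top bar 393 ((547.8394775390625, 184.89154052734375), (247.87290954589844, 82.00694274902344), 11.380939483642578) [0.4642 0.168  0.0667]
 yaw 148.10986085798686
 disc 1034 [ 0.6314 -0.123   0.1107] [ 0.63068488 -0.12316751  0.10921263] [0.067 0.074 0.042] n [-0.501  0.04   0.864] tilt 30.178605054304803 az 175.49183157777387
 ell ((345.58544921875, 108.97339630126953), (37.53386688232422, 39.222557067871094), 48.77918243408203) on z: [ 0.631  -0.1231  0.1107]
 spin 115 [ 0.6209 -0.1217  0.1304] 0.0286
scene bar 203 ((466.4934387207031, 166.6510772705078), (16.917734146118164, 104.62731170654297), 53.6706657409668) [0.4687 0.1662 0.0641]
 yaw 144.31383263084047
 disc 334 [ 0.6393 -0.1223  0.1126] [ 0.63289827 -0.12418226  0.10844985] [0.068 0.074 0.042] n [-0.485  0.047  0.873] tilt 29.166790298475263 az 174.46872488173412
 ell ((206.0806884765625, 259.3332214355469), (16.86983299255371, 30.9044132232666), 91.17453002929688) on z: [ 0.637  -0.1228  0.1126]
 spin 69 [ 0.6258 -0.1233  0.1283] 0.0272
```

View pics/crop1.png

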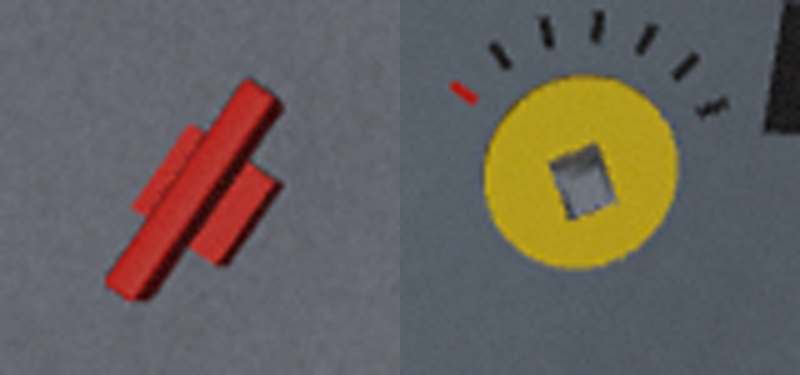

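The crop confirms A is a complete handle, with its bar running from (265,92) to (130,290). The square spindle sits on the disc at about (583,183), with its flats turned roughly 20°. Next I'll measure the flats in the panel plane and start the approach.

```bash
python3 - <<'E'
from h import *
t=np.load('top0.npz');im=t['im']
az=np.radians(175.2);n=np.array([.5*np.cos(az),.5*np.sin(az),np.cos(np.pi/6)])
y=np.array([-np.sin(az-np.pi),np.cos(az-np.pi),0]); x=np.cross(y,n)  # x up slope, y left
c=np.array([.632,-.1233,.1107])
def pl(u,v,h):
    o,d=ray('top',u,v); p=o+d*(((c+h*n-o)@n)/(d@n)); return np.array([(p-c)@x,(p-c)@y])
h=cv2.cvtColor(im,cv2.COLOR_RGB2HSV); Y=((h[...,0]>18)&(h[...,0]<33)&(h[...,1]>120)).astype(np.uint8)
roi=np.zeros_like(Y);cv2.circle(roi,(346,109),15,1,-1); m=((Y==0)&(roi>0)).astype(np.uint8)
cs=cv2.findContours(m,0,2)[0];k=max(cs,key=cv2.contourArea)
q=np.array([pl(*p[0],.018) for p in k])*1000
r=cv2.minAreaRect(q.astype(np.float32));print('spindle rect in panel(x up,y left)',r)
# disc in panel coords
Yd=Y*0;Yd[85:135,320:372]=Y[85:135,320:372];k=max(cv2.findContours(Yd,0,2)[0],key=cv2.contourArea)
q=np.array([pl(*p[0],0) for p in k])*1000;print('disc',cv2.minEnclosingCircle(q.astype(np.float32)))
# bar direction from top image: contour of bar-top by brightness
m=redmask(im);m[:, :170]=0;m[:,240:]=0;m[:160]=0;m[235:]=0
b=(m>0)&(im[...,0]>165);print('bright',b.sum())
ks=max(cv2.findContours(m,0,2)[0],key=cv2.contourArea)
q=np.array([onz('top',*p[0],.066)[:2] for p in ks])*1000;print('bar top-view',cv2.minAreaRect(q.astype(np.float32)))
print(observe()['tool_rot'])
from scipy.spatial.transform import Rotation as R
print(R.from_euler('xyz',observe()['tool_rot']).as_matrix().round(3))
E
```

```text
spindle rect in panel(x up,y left) ((-0.1801471710205078, 0.7876710891723633), (24.800155639648438, 19.530216217041016), 26.733415603637695)
disc ((-1.6264934539794922, -0.20825481414794922), 38.617549896240234)
bright 463
bar top-view ((465.90460205078125, 171.04344177246094), (24.28072738647461, 102.56481170654297), 54.955528259277344)
[-1.68915325  1.56940378  1.8832358 ]
[[-0.     0.418 -0.909]
 [ 0.001 -0.909 -0.418]
 [-1.    -0.001 -0.   ]]
```

```bash
python3 -m crank '[{"fingers":1,"tx":0,"ty":-12.1,"tz":-12.4,"roll":-12},{"fingers":1,"tx":0,"ty":-12.1,"tz":-12.4,"roll":-12},{"fingers":1,"tx":0,"ty":-12.1,"tz":-12.4,"roll":-12},{"fingers":1,"tx":0,"ty":-12.1,"tz":-12.4,"roll":-12},{"fingers":1,"tx":0,"ty":-12.1,"tz":-12.4,"roll":-12},{"fingers":1,"tx":0,"ty":-12.1,"tz":-12.4,"roll":-12},{"fingers":1,"tx":0,"ty":-12.1,"tz":-12.4,"roll":-12},{"fingers":1,"tx":0,"ty":-12.1,"tz":-12.4,"roll":-12}]' 20
cat >> h.py <<'E'
from scipy.spatial.transform import Rotation as Ro
def rel(target, yaz=None):
    o=observe();R=Ro.from_euler('xyz',o['tool_rot']).as_matrix()
    print('pos',o['tool_pos'].round(4),'q',o['qpos'].round(3),'x',R[:,0].round(3),'y az',np.degrees(np.arctan2(R[1,1],R[0,1])).round(1),'open',round(o['opening'],4),'F',o['contact_force'].round(1),'t',o['time'])
    if target is not None: print('shift units',(R.T@(np.array(target)-o['tool_pos'])/.04).round(2))
    if yaz is not None: print('roll units',((np.degrees(np.arctan2(R[1,1],R[0,1]))-yaz)/10).round(2))
E
python3 -c "
from h import *
rel([.466,.1685,.2],54.5)"
```

```text
time: 1.1
tool_pos: [0.3989, -0.0083, 0.2518]
tool_rot: [0.589, 1.57, -0.616]
contact_force: [0.8, -0.5, 1.6]
opening: 0.0915
pos [ 0.3989 -0.0083  0.2518] q [-0.213  0.108  1.834 -0.     1.198 -0.579] x [ 0. -0. -1.] y az 21.0 open 0.0915 F [ 0.8 -0.5  1.6] t 1.1
shift units [ 1.29  3.15 -3.53]
roll units -3.35
```

```bash
python3 -m crank '[{"fingers":1,"tx":0.5,"ty":3.15,"tz":-3.53,"roll":-3.35},{"fingers":1,"tx":1,"ty":3.15,"tz":-3.53,"roll":-3.35},{"fingers":1,"tx":1.5,"ty":3.15,"tz":-3.53,"roll":-3.35},{"fingers":1,"tx":2.5,"ty":3.15,"tz":-3.53,"roll":-3.35},{"fingers":1,"tx":2.8,"ty":3.15,"tz":-3.53,"roll":-3.35},{"fingers":1,"tx":2.8,"ty":3.15,"tz":-3.53,"roll":-3.35},{"fingers":1,"tx":2.8,"ty":3.15,"tz":-3.53,"roll":-3.35},{"fingers":1,"tx":2.8,"ty":3.15,"tz":-3.53,"roll":-3.35}]' 20
python3 - <<'E'
from h import *
rel([.466,.1685,.06],54.5)
im,d=read_camera('scene');P=cloud('scene',d);m=(redmask(im)>0)&(d>0)&(P[...,2]>.058)&(P[...,2]<.08)&(P[...,1]>.1)&(P[...,1]<.25)
q=P[m];print(len(q),cv2.minAreaRect((q[:,:2]*1000).astype(np.float32)))
cv2.imwrite('pics/s1.png',cv2.resize(im[150:300,250:450],None,fx=4,fy=4)[...,::-1])
E
```

```text
time: 2.1
tool_pos: [0.4676, 0.1657, 0.1412]
tool_rot: [0.763, 1.568, 0.135]
contact_force: [-0.3, -0.4, -0.0]
opening: 0.0916
pos [0.4676 0.1657 0.1412] q [ 0.186  0.411  1.76  -0.     0.968 -0.757] x [ 0.003  0.    -1.   ] y az 54.1 open 0.0916 F [-0.3 -0.4 -0. ] t 2.1
shift units [ 2.03  0.03 -0.08]
roll units -0.04
185 ((472.34576416015625, 162.99794006347656), (16.655364990234375, 91.46251678466797), 53.61489486694336)
```

View pics/s1.png

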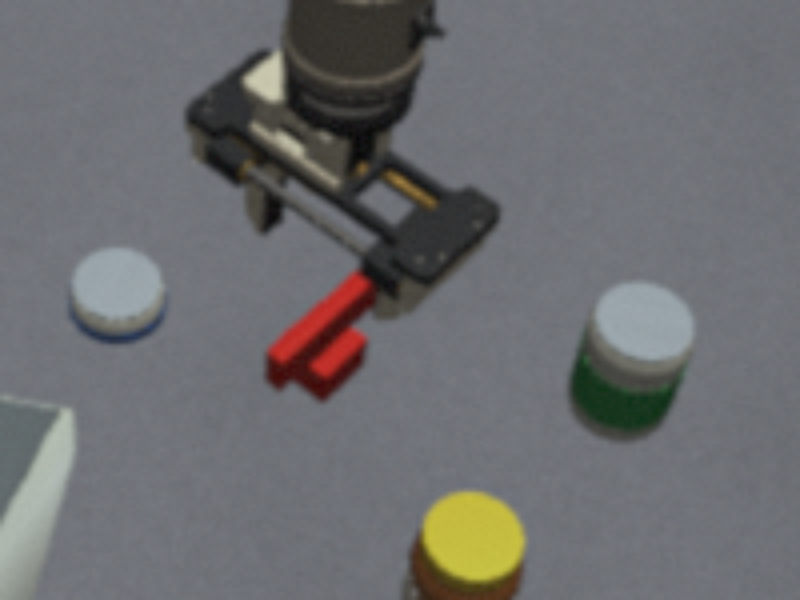

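The gripper sits above the bar with its jaws across it, and the bar is at crop (270-370, 280-380). The can and the jar are clear. Going down and gripping.

```bash
python3 -m crank '[{"fingers":1,"tx":1,"ty":0.03,"tz":-0.06,"roll":0},{"fingers":1,"tx":2.03,"ty":0.03,"tz":-0.06,"roll":0},{"fingers":1,"tx":2.03,"ty":0.03,"tz":-0.06,"roll":0},{"fingers":-1,"tx":2.03,"ty":0.03,"tz":-0.06,"roll":0},{"fingers":-1,"tx":2.03,"ty":0.03,"tz":-0.06,"roll":0},{"fingers":-1,"tx":2.03,"ty":0.03,"tz":-0.06,"roll":0},{"fingers":-1,"tx":2.03,"ty":0.03,"tz":-0.06,"roll":0},{"fingers":-1,"tx":2.03,"ty":0.03,"tz":-0.06,"roll":0}]' 40
python3 - <<'E'
from h import *
rel([.632,-.1233,.25])
E
```

```text
time: 3.15
tool_pos: [0.4656, 0.1686, 0.0587]
tool_rot: [0.58, 1.57, -0.046]
contact_force: [-0.4, -0.6, -0.1]
opening: 0.0464
pos [0.4656 0.1686 0.0587] q [ 0.193  0.538  1.837 -0.     0.766 -0.752] x [ 0. -0. -1.] y az 54.1 open 0.0464 F [-0.4 -0.6 -0.1] t 3.15
shift units [-4.78 -3.48  7.65]
```

```bash
python3 -m crank '[{"fingers":-1,"tx":0,"ty":0,"tz":0,"roll":0},{"fingers":-1,"tx":0,"ty":0,"tz":0,"roll":0},{"fingers":-1,"tx":0,"ty":0,"tz":0,"roll":0},{"fingers":-1,"tx":0,"ty":0,"tz":0,"roll":0},{"fingers":-1,"tx":0,"ty":0,"tz":0,"roll":0},{"fingers":-1,"tx":-1,"ty":0,"tz":0,"roll":0},{"fingers":-1,"tx":-2.5,"ty":0,"tz":0,"roll":0},{"fingers":-1,"tx":-4,"ty":0,"tz":0,"roll":0}]' 40
python3 - <<'E'
from h import *
rel([.632,-.1233,.25])
E
```

```text
time: 4.15
tool_pos: [0.4651, 0.1685, 0.2199]
tool_rot: [-2.296, 1.57, -2.923]
contact_force: [2.4, 0.9, -1.5]
opening: 0.0154
pos [0.4651 0.1685 0.2199] q [ 0.193  0.317  1.655 -0.     1.171 -0.752] x [-0.001 -0.    -1.   ] y az 54.1 open 0.0154 F [ 2.4  0.9 -1.5] t 4.15
shift units [-0.76 -3.47  7.66]
```

```bash
python3 - <<'E'
from h import *
rel([.76,-.14,.34],23)
rel([1.0,-.19,.34],23)
E
```

```text
pos [0.4651 0.1685 0.2199] q [ 0.193  0.317  1.655 -0.     1.171 -0.752] x [-0.001 -0.    -1.   ] y az 54.1 open 0.0154 F [ 2.4  0.9 -1.5] t 4.15
shift units [-3.01 -1.93 10.49]
roll units 3.11
pos [0.4651 0.1685 0.2199] q [ 0.193  0.317  1.655 -0.     1.171 -0.752] x [-0.001 -0.    -1.   ] y az 54.1 open 0.0154 F [ 2.4  0.9 -1.5] t 4.15
shift units [-3.02  0.57 16.09]
roll units 3.11
```

```bash
python3 -m crank '[{"fingers":-1,"tx":-3,"ty":-1.9,"tz":10.5,"roll":3.1},{"fingers":-1,"tx":-3,"ty":-1.9,"tz":10.5,"roll":3.1},{"fingers":-1,"tx":-3,"ty":-1.9,"tz":10.5,"roll":3.1},{"fingers":-1,"tx":-3,"ty":-1.9,"tz":10.5,"roll":3.1},{"fingers":-1,"tx":-3,"ty":-1.9,"tz":10.5,"roll":3.1},{"fingers":-1,"tx":-3,"ty":-1.9,"tz":10.5,"roll":3.1},{"fingers":-1,"tx":-3,"ty":-1.9,"tz":10.5,"roll":3.1},{"fingers":-1,"tx":-3,"ty":-1.9,"tz":10.5,"roll":3.1}]' 40
python3 - <<'E'
from h import *
rel([.9,-.18,.34],23)
E
```

```text
time: 5.15
tool_pos: [0.7622, -0.1416, 0.3371]
tool_rot: [-1.871, 1.57, -3.04]
contact_force: [0.2, -0.5, -1.5]
opening: 0.0159
pos [ 0.7622 -0.1416  0.3371] q [-0.282  0.92   0.263 -0.     1.959 -0.684] x [-0.001 -0.    -1.   ] y az 23.0 open 0.0159 F [ 0.2 -0.5 -1.5] t 5.15
shift units [-0.08  2.8   2.23]
roll units 0.0
```

```bash
python3 -m crank '[{"fingers":-1,"tx":0,"ty":0.7,"tz":0.55,"roll":0},{"fingers":-1,"tx":0,"ty":1.4,"tz":1.1,"roll":0},{"fingers":-1,"tx":0,"ty":2.1,"tz":1.65,"roll":0},{"fingers":-1,"tx":0,"ty":2.8,"tz":2.2,"roll":0},{"fingers":-1,"tx":0,"ty":2.8,"tz":2.2,"roll":0},{"fingers":-1,"tx":0,"ty":2.8,"tz":2.2,"roll":0},{"fingers":-1,"tx":0,"ty":2.8,"tz":2.2,"roll":0},{"fingers":-1,"tx":0,"ty":2.8,"tz":2.2,"roll":0}]' 40
python3 - <<'E'
from h import *
rel([.9,-.18,.34],23)
E
```

```text
time: 6.15
tool_pos: [0.8088, -0.1583, 0.298]
tool_rot: [0.97, 1.521, -0.197]
contact_force: [0.6, -0.4, -1.4]
opening: 0.0157
pos [ 0.8088 -0.1583  0.298 ] q [-0.288  1.075  0.036  0.005  1.981 -0.689] x [ 0.049 -0.01  -0.999] y az 23.2 open 0.0157 F [ 0.6 -0.4 -1.4] t 6.15
shift units [-0.93  1.92  1.42]
roll units 0.02
```

Overreaching tilts the tool by only about 3°, so it has to stay roughly vertical. Instead I'll let the handle pivot in the jaws about the jaw axis. I'll put the bore over the spindle tip with its yaw matched to the flats, then bring the bar in line with the slope. After that I pull towards the front and down, so the spindle itself tilts the handle square.

```bash
python3 - <<'E'
from h import *
rel([.6227,-.1227,.26],-71)
E
```

```text
pos [ 0.8088 -0.1583  0.298 ] q [-0.288  1.075  0.036  0.005  1.981 -0.689] x [ 0.049 -0.01  -0.999] y az 23.2 open 0.0157 F [ 0.6 -0.4 -1.4] t 6.15
shift units [ 0.71 -3.96 -2.67]
roll units 9.42
```

```bash
python3 -m crank '[{"fingers":-1,"tx":0.4,"ty":-4,"tz":-2.7,"roll":9.4},{"fingers":-1,"tx":0.4,"ty":-4,"tz":-2.7,"roll":9.4},{"fingers":-1,"tx":0.4,"ty":-4,"tz":-2.7,"roll":9.4},{"fingers":-1,"tx":0.4,"ty":-4,"tz":-2.7,"roll":9.4},{"fingers":-1,"tx":0.4,"ty":-4,"tz":-2.7,"roll":9.4},{"fingers":-1,"tx":0.4,"ty":-4,"tz":-2.7,"roll":9.4},{"fingers":-1,"tx":0.4,"ty":-4,"tz":-2.7,"roll":9.4},{"fingers":-1,"tx":0.4,"ty":-4,"tz":-2.7,"roll":9.4}]' 40
python3 - <<'E'
from h import *
rel([.6227,-.1227,.22],-71)
E
```

```text
time: 7.15
tool_pos: [0.6203, -0.1221, 0.273]
tool_rot: [2.274, 1.521, -0.199]
contact_force: [0.4, 0.4, -1.3]
opening: 0.0157
pos [ 0.6203 -0.1221  0.273 ] q [-0.318  0.503  1.213  0.006  1.376  0.583] x [ 0.049 -0.01  -0.999] y az -51.7 open 0.0157 F [ 0.4  0.4 -1.3] t 7.15
shift units [ 1.33 -0.    0.01]
roll units 1.93
```

```bash
python3 -m crank '[{"fingers":-1,"tx":0.3,"ty":0,"tz":0,"roll":1},{"fingers":-1,"tx":0.8,"ty":0,"tz":0,"roll":1.9},{"fingers":-1,"tx":1.3,"ty":0,"tz":0,"roll":1.9},{"fingers":-1,"tx":1.3,"ty":0,"tz":0,"roll":1.9},{"fingers":-1,"tx":1.3,"ty":0,"tz":0,"roll":1.9},{"fingers":-1,"tx":1.3,"ty":0,"tz":0,"roll":1.9},{"fingers":-1,"tx":1.3,"ty":0,"tz":0,"roll":1.9},{"fingers":-1,"tx":1.3,"ty":0,"tz":0,"roll":1.9}]' 40
python3 - <<'E'
from h import *
rel([.6227,-.1227,.1807],-71)
im,d=read_camera('scene');np.savez('s2.npz',im=im,d=d)
print(proj('scene',[.632,-.1235,.11]),proj('scene',[.619,-.1225,.1325]))
cv2.imwrite('pics/s2.png',cv2.resize(im[170:290,130:290],None,fx=5,fy=5,interpolation=2)[...,::-1])
E
```

```text
time: 8.15
tool_pos: [0.6226, -0.1226, 0.2204]
tool_rot: [2.603, 1.522, -0.196]
contact_force: [-0.0, 0.0, -1.8]
opening: 0.0156
pos [ 0.6226 -0.1226  0.2204] q [-0.318  0.542  1.292  0.006  1.26   0.908] x [ 0.048 -0.009 -0.999] y az -70.4 open 0.0156 F [-0.   0.  -1.8] t 8.15
shift units [ 0.99 -0.02  0.04]
roll units 0.06
(np.float64(206.4441290251255), np.float64(258.135017500897)) (np.float64(206.87375504801614), np.float64(248.601405162069))
```

View pics/s2.png

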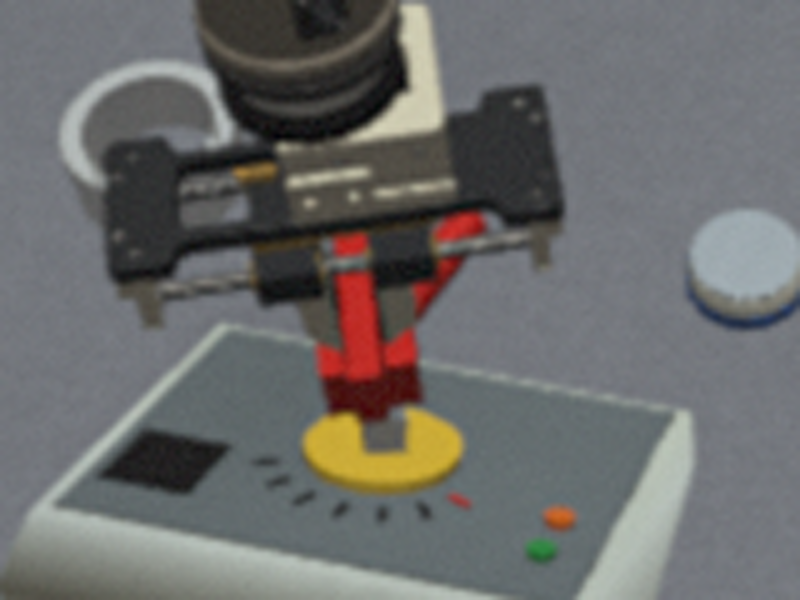

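The handle hangs over the spindle, with the hub at crop (370,390) and the spindle at (385,432), and the two yaws agree. Lowering onto the tip.

```bash
python3 -m crank '[{"fingers":-1,"tx":0.25,"ty":0,"tz":-0.03,"roll":0},{"fingers":-1,"tx":0.5,"ty":0,"tz":-0.05,"roll":0},{"fingers":-1,"tx":0.65,"ty":0,"tz":-0.05,"roll":0},{"fingers":-1,"tx":0.8,"ty":0,"tz":-0.05,"roll":0},{"fingers":-1,"tx":0.9,"ty":0,"tz":-0.05,"roll":0},{"fingers":-1,"tx":0.97,"ty":0,"tz":-0.05,"roll":0},{"fingers":-1,"tx":0.97,"ty":0,"tz":-0.05,"roll":0},{"fingers":-1,"tx":0.97,"ty":0,"tz":-0.05,"roll":0}]' 30
python3 - <<'E'
from h import *
rel([.620,-.122,.181],-71)
rel([.607,-.1214,.162],-95)
E
```

```text
time: 9.2
tool_pos: [0.6284, -0.1222, 0.186]
tool_rot: [2.603, 1.514, -0.196]
contact_force: [-1.3, 3.4, 19.9]
opening: 0.0159
pos [ 0.6284 -0.1222  0.186 ] q [-0.315  0.576  1.33   0.007  1.179  0.91 ] x [ 0.056 -0.011 -0.998] y az -70.4 open 0.0159 F [-1.3  3.4 19.9] t 9.2
shift units [ 0.11 -0.08  0.2 ]
roll units 0.06
pos [ 0.6284 -0.1222  0.186 ] q [-0.315  0.576  1.33   0.007  1.179  0.91 ] x [ 0.056 -0.011 -0.998] y az -70.4 open 0.0159 F [-1.3  3.4 19.9] t 9.2
shift units [ 0.57 -0.22  0.53]
roll units 2.46
```

```bash
python3 -m crank '[{"fingers":-1,"tx":-0.3,"ty":0,"tz":0,"roll":0},{"fingers":-1,"tx":-0.3,"ty":-0.06,"tz":0.22,"roll":0},{"fingers":-1,"tx":-0.2,"ty":-0.06,"tz":0.22,"roll":0},{"fingers":-1,"tx":-0.1,"ty":-0.06,"tz":0.22,"roll":0},{"fingers":-1,"tx":0,"ty":-0.06,"tz":0.22,"roll":0},{"fingers":-1,"tx":0.12,"ty":-0.06,"tz":0.22,"roll":0},{"fingers":-1,"tx":0.12,"ty":-0.06,"tz":0.22,"roll":0},{"fingers":-1,"tx":0.12,"ty":-0.06,"tz":0.22,"roll":0}]' 30
python3 - <<'E'
from h import *
rel([.620,-.122,.181],-71)
rel([.607,-.1214,.162],-95)
E
```

```text
time: 10.2
tool_pos: [0.6199, -0.123, 0.1768]
tool_rot: [2.621, 1.516, -0.178]
contact_force: [6.9, 1.2, 0.7]
opening: 0.0157
pos [ 0.6199 -0.123   0.1768] q [-0.321  0.57   1.367  0.009  1.15   0.904] x [ 0.054 -0.01  -0.998] y az -70.4 open 0.0157 F [6.9 1.2 0.7] t 10.2
shift units [-0.1  -0.02 -0.02]
roll units 0.06
pos [ 0.6199 -0.123   0.1768] q [-0.321  0.57   1.367  0.009  1.15   0.904] x [ 0.054 -0.01  -0.998] y az -70.4 open 0.0157 F [6.9 1.2 0.7] t 10.2
shift units [ 0.35 -0.15  0.31]
roll units 2.46
```

```bash
python3 -m crank '[{"fingers":-1,"tx":0,"ty":0,"tz":0.05,"roll":0.6},{"fingers":-1,"tx":0,"ty":-0.03,"tz":0.08,"roll":1.2},{"fingers":-1,"tx":0.05,"ty":-0.05,"tz":0.12,"roll":1.8},{"fingers":-1,"tx":0.1,"ty":-0.07,"tz":0.16,"roll":2.4},{"fingers":-1,"tx":0.17,"ty":-0.1,"tz":0.2,"roll":2.4},{"fingers":-1,"tx":0.25,"ty":-0.13,"tz":0.25,"roll":2.4},{"fingers":-1,"tx":0.33,"ty":-0.15,"tz":0.3,"roll":2.4},{"fingers":-1,"tx":0.36,"ty":-0.15,"tz":0.31,"roll":2.4}]' 12
python3 - <<'E'
from h import *
rel([.607,-.1214,.162],-95)
print(observe()['torque'])
im,d=read_camera('scene');np.savez('s3.npz',im=im,d=d)
cv2.imwrite('pics/s3.png',cv2.resize(im[170:290,130:290],None,fx=5,fy=5,interpolation=2)[...,::-1])
E
```

```text
time: 11.2
tool_pos: [0.6064, -0.1221, 0.1626]
tool_rot: [3.019, 1.516, -0.199]
contact_force: [3.2, -0.4, 7.0]
opening: 0.016
pos [ 0.6064 -0.1221  0.1626] q [-0.326  0.561  1.427  0.008  1.099  1.318] x [ 0.054 -0.011 -0.998] y az -94.4 open 0.016 F [ 3.2 -0.4  7. ] t 11.2
shift units [ 0.02 -0.02 -0.01]
roll units 0.06
[ 0.07371289 -0.99264524  0.08700706]
```

View pics/s3.png

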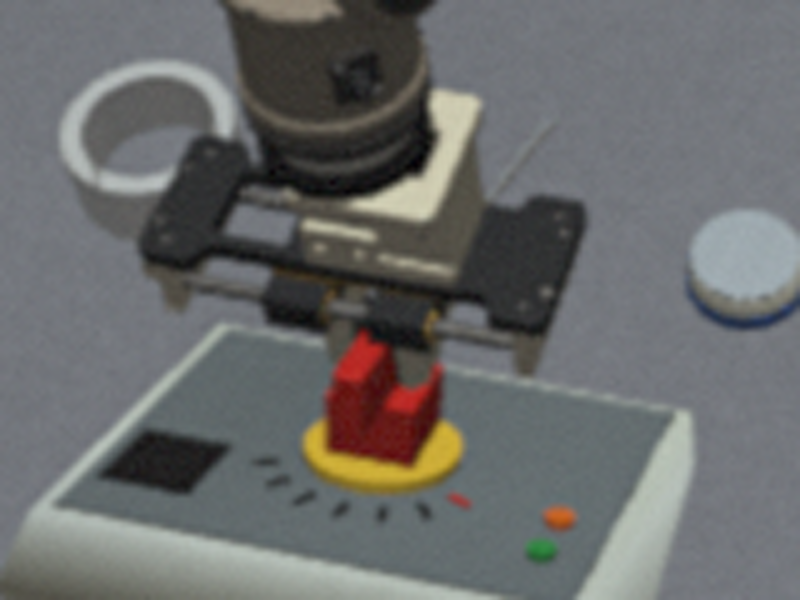

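The handle has tilted onto the spindle and its hub is at about the disc, at crop (385,430). I'll push along -n, then open, back off and measure.

```bash
python3 -m crank '[{"fingers":-1,"tx":0.1,"ty":0,"tz":-0.06,"roll":0},{"fingers":-1,"tx":0.2,"ty":0,"tz":-0.12,"roll":0},{"fingers":-1,"tx":0.3,"ty":0,"tz":-0.17,"roll":0},{"fingers":-1,"tx":0.3,"ty":0,"tz":-0.17,"roll":0},{"fingers":-1,"tx":0.1,"ty":0,"tz":-0.05,"roll":0},{"fingers":0.2,"tx":0,"ty":0,"tz":0,"roll":0},{"fingers":0.2,"tx":0,"ty":0,"tz":0,"roll":0},{"fingers":0.2,"tx":0,"ty":0,"tz":0,"roll":0}]' 30
python3 - <<'E'
from h import *
rel(None)
E
python3 -m crank '[{"fingers":0.2,"tx":0,"ty":0,"tz":0,"roll":0},{"fingers":0.2,"tx":0,"ty":0,"tz":0,"roll":0},{"fingers":0.2,"tx":-1,"ty":0,"tz":0,"roll":0},{"fingers":-1,"tx":-2.5,"ty":0,"tz":1,"roll":0},{"fingers":-1,"tx":-3,"ty":0,"tz":2.5,"roll":0},{"fingers":-1,"tx":-3,"ty":0,"tz":4,"roll":0},{"fingers":-1,"tx":-3,"ty":0,"tz":4,"roll":0},{"fingers":-1,"tx":-3,"ty":0,"tz":4,"roll":0}]' 30
cat >> h.py <<'E'
az=np.radians(175.2);N=np.array([.5*np.cos(az),.5*np.sin(az),np.cos(np.pi/6)]);Y=np.array([-np.sin(az-np.pi),np.cos(az-np.pi),0]);X=np.cross(Y,N);C=np.array([.632,-.1235,.110])
def seat(n,im,d):
    P=cloud(n,d)-C;h=P@N;x=P@X;y=P@Y
    hs=cv2.cvtColor(im,cv2.COLOR_RGB2HSV);yel=(hs[...,0]>18)&(hs[...,0]<33)&(hs[...,1]>120)&(np.hypot(x,y)<.045)&(abs(h)<.015)&(d>0)
    m=(redmask(im)>0)&(d>0)&(np.hypot(x,y)<.075)&(h>-.01)&(h<.12); hd=np.median(h[yel])
    t=m&(h>hd+.05);print(n,'disc h',hd.round(4),yel.sum(),'red',m.sum(),'bar h',np.percentile(h[t],[25,50,75,95]).round(4),'plane fit:')
    q=np.stack([x,y],-1)[t];r=cv2.minAreaRect((q*1000).astype(np.float32));print('  bar rect (panel x up,y left)',r)
    k=t&(h>np.median(h[t])-.006)&(h<np.median(h[t])+.008);A=np.c_[x[k],y[k],np.ones(k.sum())];s=np.linalg.lstsq(A,h[k],rcond=None)[0];print('  tilt err deg',np.degrees(s[:2]).round(1),'h at axis above disc',(s[2]-hd).round(4))
E
python3 - <<'E'
from h import *
rel(None)
for n in('top','scene'):
    im,d=read_camera(n);seat(n,im,d);np.savez(n+'4.npz',im=im,d=d)
    a=im[60:160,290:420] if n=='top' else im[190:290,140:270]
    cv2.imwrite(f'pics/{n}4.png',a[...,::-1])
a=np.hstack([cv2.resize(cv2.imread(f'pics/{n}4.png'),(400,308),interpolation=2) for n in('top','scene')]);cv2.imwrite('pics/c4.png',a)
E
```

```text
time: 12.25
tool_pos: [0.6043, -0.1216, 0.16]
tool_rot: [3.027, 1.524, -0.191]
contact_force: [0.7, -0.4, -0.9]
opening: 0.0414
pos [ 0.6043 -0.1216  0.16  ] q [-0.326  0.564  1.429  0.007  1.102  1.318] x [ 0.046 -0.009 -0.999] y az -94.4 open 0.0414 F [ 0.7 -0.4 -0.9] t 12.25
time: 13.25
tool_pos: [0.4399, -0.1087, 0.2739]
tool_rot: [3.016, 1.521, -0.202]
contact_force: [0.5, 0.1, -0.1]
opening: 0.0098
pos [ 0.4399 -0.1087  0.2739] q [-0.419  0.163  1.705  0.011  1.224  1.225] x [ 0.049 -0.01  -0.999] y az -94.4 open 0.0098 F [ 0.5  0.1 -0.1] t 13.25
top disc h 0.0008 398 red 904 bar h [0.0651 0.0663 0.0673 0.0689] plane fit:
  bar rect (panel x up,y left) ((-0.8446083068847656, 0.008350372314453125), (103.21774291992188, 16.216535568237305), 1.0844027996063232)
  tilt err deg [-0.2 -2.1] h at axis above disc 0.0656
scene disc h -0.0017 209 red 563 bar h [0.0573 0.063  0.0646 0.0658] plane fit:
  bar rect (panel x up,y left) ((0.08227920532226562, -0.3794889450073242), (108.41593170166016, 15.611384391784668), 1.4476016759872437)
  tilt err deg [ -0.7 -13.3] h at axis above disc 0.0652
```

View pics/c4.png

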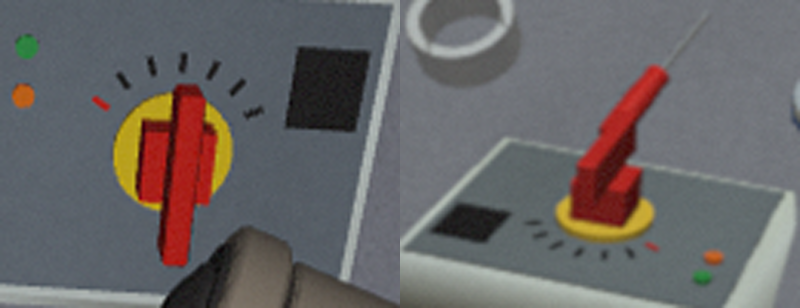

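It is home: bar top 65.6 mm above the disc (nominal 66), tilt error small, and the bar lies along the slope. Next I'll push the front end of the bar to the right with shut fingers, which turns it anticlockwise, rolling the tool along with it.

```bash
cat >> h.py <<'E'
def wp(ths,r=.043,s=.027,h=.047,up=0):
    o=observe();R=Ro.from_euler('xyz',o['tool_rot']).as_matrix();ya=np.degrees(np.arctan2(R[1,1],R[0,1]))
    for th in ths:
        a=np.radians(th);p=r*np.array([-np.cos(a),-np.sin(a)])+s*np.array([-np.sin(a),np.cos(a)])
        tip=C+p[0]*X+p[1]*Y+h*N+[0,0,up];t=tip-tip_reach*R[:,0]
        print(th,'tcp',t.round(4),'units',(R.T@(t-o['tool_pos'])/.04).round(2),'roll',((ya-(-94.8+th))/10).round(2))
E
python3 - <<'E'
from h import *
rel(None)
wp([0],s=.036,up=.06);wp([0],s=.036);wp([0,15,30,45])
E
```

```text
pos [ 0.4407 -0.1088  0.2734] q [-0.418  0.166  1.703  0.011  1.224  1.225] x [ 0.048 -0.01  -0.999] y az -94.4 open 0.0026 F [-0.1 -0.1  0.1] t 13.35
0 tcp [ 0.5733 -0.0823  0.2142] units [ 1.63 -0.92 -3.18] roll 0.04
0 tcp [ 0.5733 -0.0823  0.1542] units [ 3.13 -0.93 -3.11] roll 0.04
0 tcp [ 0.5725 -0.0913  0.1542] units [ 3.13 -0.71 -3.1 ] roll 0.04
15 tcp [ 0.5667 -0.1029  0.1514] units [ 3.2  -0.41 -2.98] roll -1.46
30 tcp [ 0.5637 -0.1157  0.1503] units [ 3.23 -0.08 -2.93] roll -2.96
45 tcp [ 0.5637 -0.129   0.1509] units [ 3.21  0.25 -2.95] roll -4.46
```

```bash
python3 -m crank '[{"fingers":-1,"tx":0.3,"ty":-0.93,"tz":-1.5,"roll":0},{"fingers":-1,"tx":1.2,"ty":-0.93,"tz":-3,"roll":0},{"fingers":-1,"tx":1.6,"ty":-0.93,"tz":-3.15,"roll":0},{"fingers":-1,"tx":1.6,"ty":-0.93,"tz":-3.15,"roll":0},{"fingers":-1,"tx":2.4,"ty":-0.93,"tz":-3.12,"roll":0},{"fingers":-1,"tx":3.13,"ty":-0.93,"tz":-3.11,"roll":0},{"fingers":-1,"tx":3.13,"ty":-0.93,"tz":-3.11,"roll":0},{"fingers":-1,"tx":3.13,"ty":-0.93,"tz":-3.11,"roll":0}]' 30
python3 - <<'E'
from h import *
rel(None)
wp([0,10,20,30,40,50])
E
```

```text
time: 14.35
tool_pos: [0.5727, -0.0822, 0.1557]
tool_rot: [3.019, 1.52, -0.199]
contact_force: [-0.6, -0.3, 0.6]
opening: 0.0006
pos [ 0.5727 -0.0822  0.1557] q [-0.277  0.504  1.551  0.005  1.036  1.368] x [ 0.05  -0.01  -0.999] y az -94.4 open 0.0006 F [-0.6 -0.3  0.6] t 14.35
0 tcp [ 0.5725 -0.0913  0.1542] units [ 0.04  0.23 -0.01] roll 0.04
10 tcp [ 0.5684 -0.0988  0.1522] units [0.09 0.42 0.08] roll -0.96
20 tcp [ 0.5654 -0.1071  0.1509] units [0.12 0.63 0.14] roll -1.96
30 tcp [ 0.5637 -0.1157  0.1503] units [0.13 0.85 0.17] roll -2.96
40 tcp [ 0.5634 -0.1246  0.1505] units [0.13 1.07 0.16] roll -3.96
50 tcp [ 0.5643 -0.1333  0.1515] units [0.11 1.29 0.12] roll -4.96
```

```bash
python3 -m crank '[{"fingers":-1,"tx":0.04,"ty":0.23,"tz":0,"roll":0},{"fingers":-1,"tx":0.07,"ty":0.33,"tz":0.04,"roll":-0.5},{"fingers":-1,"tx":0.09,"ty":0.42,"tz":0.08,"roll":-1},{"fingers":-1,"tx":0.1,"ty":0.52,"tz":0.11,"roll":-1.5},{"fingers":-1,"tx":0.12,"ty":0.63,"tz":0.14,"roll":-2},{"fingers":-1,"tx":0.13,"ty":0.74,"tz":0.16,"roll":-2.5},{"fingers":-1,"tx":0.13,"ty":0.85,"tz":0.17,"roll":-3},{"fingers":-1,"tx":0.13,"ty":0.96,"tz":0.17,"roll":-3.5}]' 30
python3 - <<'E'
from h import *
rel(None)
im,d=read_camera('top');seat('top',im,d)
wp([40,50,60,70,80,90])
E
```

```text
time: 15.35
tool_pos: [0.5613, -0.1182, 0.1501]
tool_rot: [2.466, 1.525, -0.137]
contact_force: [-8.2, 10.0, 9.1]
opening: 0.0005
pos [ 0.5613 -0.1182  0.1501] q [-0.346  0.504  1.568  0.011  1.024  0.681] x [ 0.045 -0.006 -0.999] y az -59.2 open 0.0005 F [-8.2 10.   9.1] t 15.35
  return _methods._mean(a, axis=axis, dtype=dtype,
  ret = ret.dtype.type(ret / rcount)
Traceback (most recent call last):
  File "h.py", line 27, in seat
    t=m&(h>hd+.05);print(n,'disc h',hd.round(4),yel.sum(),'red',m.sum(),'bar h',np.percentile(h[t],[25,50,75,95]).round(4),'plane fit:')
                                                                                ~~~~~~~~~~~~~^^^^^^^^^^^^^^^^^^^^
IndexError: index -1 is out of bounds for axis 0 with size 0
```

```bash
python3 - <<'E'
from h import *
im,d=read_camera('scene')
try: seat('scene',im,d)
except Exception as e: print(e)
cv2.imwrite('pics/s5.png',cv2.resize(im[180:290,130:280],None,fx=5,fy=5,interpolation=2)[...,::-1])
wp([40,50,60,70,80,90])
E
```

```text
scene disc h -0.0015 248 red 446 bar h [0.0626 0.0665 0.0683 0.0702] plane fit:
  bar rect (panel x up,y left) ((4.093391418457031, -8.33089828491211), (102.2447509765625, 20.922157287597656), 23.73851203918457)
  tilt err deg [-2.2  5.9] h at axis above disc 0.0692
40 tcp [ 0.5634 -0.1246  0.1505] units [-0.01  0.15  0.03] roll -0.45
50 tcp [ 0.5644 -0.1334  0.1515] units [-0.03  0.35  0.12] roll -1.45
60 tcp [ 0.5667 -0.1418  0.1532] units [-0.07  0.56  0.18] roll -2.45
70 tcp [ 0.5702 -0.1495  0.1556] units [-0.12  0.77  0.2 ] roll -3.45
80 tcp [ 0.5749 -0.1564  0.1586] units [-0.19  0.98  0.19] roll -4.45
90 tcp [ 0.5805 -0.1622  0.1622] units [-0.27  1.18  0.14] roll -5.45
```

View pics/s5.png

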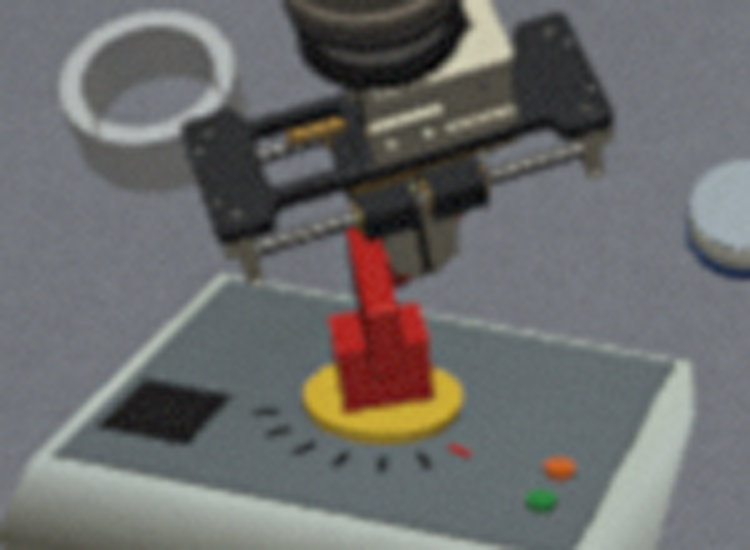

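The fingers are turning it: the bar is now about 24° anticlockwise, and the hub at crop (385,370) is still down on the disc. Continuing.

```bash
python3 -m crank '[{"fingers":-1,"tx":-0.02,"ty":0.25,"tz":0.07,"roll":-0.9},{"fingers":-1,"tx":-0.03,"ty":0.35,"tz":0.12,"roll":-1.45},{"fingers":-1,"tx":-0.05,"ty":0.45,"tz":0.15,"roll":-1.95},{"fingers":-1,"tx":-0.07,"ty":0.56,"tz":0.18,"roll":-2.45},{"fingers":-1,"tx":-0.09,"ty":0.66,"tz":0.19,"roll":-2.95},{"fingers":-1,"tx":-0.12,"ty":0.77,"tz":0.2,"roll":-3.45},{"fingers":-1,"tx":-0.15,"ty":0.87,"tz":0.2,"roll":-3.95},{"fingers":-1,"tx":-0.15,"ty":0.87,"tz":0.2,"roll":-3.95}]' 30
python3 - <<'E'
from h import *
rel(None)
im,d=read_camera('scene');np.savez('s6.npz',im=im,d=d)
try: seat('scene',im,d)
except Exception as e: print(e)
wp([70,80,90,100])
E
```

```text
time: 16.45
tool_pos: [0.5698, -0.1526, 0.1572]
tool_rot: [1.756, 1.529, -0.161]
contact_force: [-14.9, 8.3, 12.8]
opening: 0.0006
pos [ 0.5698 -0.1526  0.1572] q [-0.396  0.525  1.508  0.011  1.068 -0.056] x [ 0.041 -0.007 -0.999] y az -19.8 open 0.0006 F [-14.9   8.3  12.8] t 16.45
scene disc h -0.0013 277 red 541 bar h [0.0569 0.0653 0.0696 0.0736] plane fit:
  bar rect (panel x up,y left) ((12.321554183959961, -11.168827056884766), (90.1692123413086, 64.56514739990234), 20.33832359313965)
  tilt err deg [-2.   2.2] h at axis above disc 0.0696
70 tcp [ 0.5704 -0.1495  0.1556] units [ 0.04 -0.02 -0.08] roll 0.5
80 tcp [ 0.575  -0.1564  0.1587] units [-0.03  0.15  0.04] roll -0.5
90 tcp [ 0.5807 -0.1623  0.1622] units [-0.11  0.34  0.13] roll -1.5
100 tcp [ 0.5871 -0.1668  0.1661] units [-0.21  0.53  0.19] roll -2.5
```

```bash
python3 - <<'E'
from h import *
im=np.load('s6.npz')['im']
cv2.imwrite('pics/s6.png',cv2.resize(im[180:290,130:280],None,fx=5,fy=5,interpolation=2)[...,::-1])
E
```

```text
(no output)
```

View pics/s6.png

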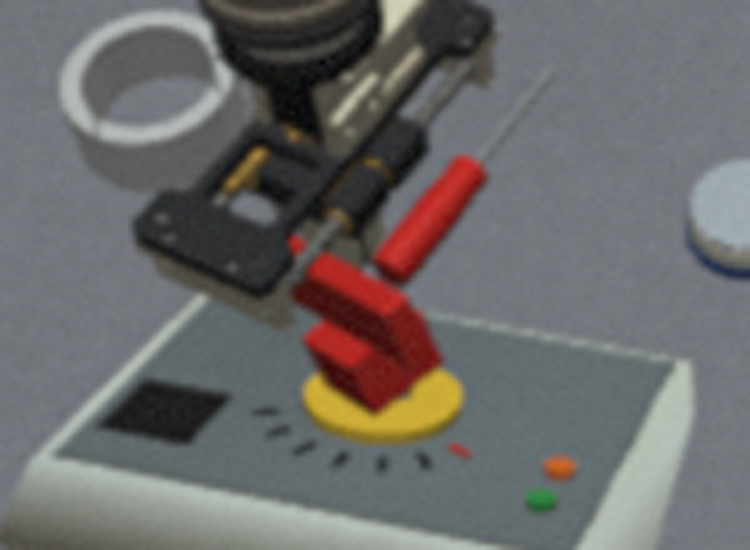

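The bar is at roughly 60-65°, with the hub possibly rocked a little at (405,395). I'll carry on with the turn, then re-press.

```bash
python3 -m crank '[{"fingers":-1,"tx":-0.03,"ty":0.1,"tz":0.04,"roll":-0.4},{"fingers":-1,"tx":-0.06,"ty":0.2,"tz":0.08,"roll":-0.8},{"fingers":-1,"tx":-0.09,"ty":0.28,"tz":0.11,"roll":-1.2},{"fingers":-1,"tx":-0.11,"ty":0.35,"tz":0.13,"roll":-1.5},{"fingers":-1,"tx":-0.14,"ty":0.42,"tz":0.15,"roll":-1.5},{"fingers":-1,"tx":-0.17,"ty":0.48,"tz":0.17,"roll":-1.5},{"fingers":-1,"tx":-0.17,"ty":0.48,"tz":0.17,"roll":-1.5},{"fingers":-1,"tx":-0.17,"ty":0.48,"tz":0.17,"roll":-1.5}]' 30
cat >> h.py <<'E'
def bar(n,im,d):
    P=cloud(n,d)-C;h=P@N;x=P@X;y=P@Y;m=((redmask(im)>0)&(d>0)&(np.hypot(x,y)<.06)&(h>.05)&(h<.08))
    c,l,s,_=cv2.connectedComponentsWithStats(m.astype(np.uint8));i=1+np.argmax(s[1:,4]);m=l==i
    k=m&(h>np.percentile(h[m],60)-.006);A=np.c_[x[k],y[k],np.ones(k.sum())];f=np.linalg.lstsq(A,h[k],rcond=None)[0]
    print(n,m.sum(),cv2.minAreaRect((np.stack([x,y],-1)[k]*1000).astype(np.float32)),'tilt',np.degrees(f[:2]).round(1),'h',f[2].round(4))
E
python3 - <<'E'
from h import *
rel(None)
o=np.load('s6.npz');bar('scene',o['im'],o['d'])
im,d=read_camera('scene');np.savez('s7.npz',im=im,d=d);bar('scene',im,d)
cv2.imwrite('pics/s7.png',cv2.resize(im[180:290,130:280],None,fx=5,fy=5,interpolation=2)[...,::-1])
wp([80,90,100])
E
```

```text
time: 17.5
tool_pos: [0.5861, -0.167, 0.165]
tool_rot: [1.442, 1.527, -0.214]
contact_force: [-13.8, 1.9, 10.7]
opening: 0.0003
pos [ 0.5861 -0.167   0.165 ] q [-0.407  0.548  1.442  0.01   1.108 -0.327] x [ 0.043 -0.009 -0.999] y az -4.9 open 0.0003 F [-13.8   1.9  10.7] t 17.5
scene 226 ((21.016250610351562, -9.47116470336914), (81.89215850830078, 20.184886932373047), 49.970794677734375) tilt [-6.9  8.1] h 0.0724
scene 225 ((39.68861389160156, -3.3931961059570312), (62.7955322265625, 22.42970848083496), 78.43746948242188) tilt [-10.3   7.7] h 0.0752
80 tcp [ 0.575  -0.1564  0.1587] units [ 0.14 -0.31 -0.24] roll 0.99
90 tcp [ 0.5806 -0.1622  0.1622] units [ 0.06 -0.15 -0.11] roll -0.01
100 tcp [ 0.5871 -0.1668  0.1661] units [-0.03  0.02 -0.01] roll -1.01
```

View pics/s7.png

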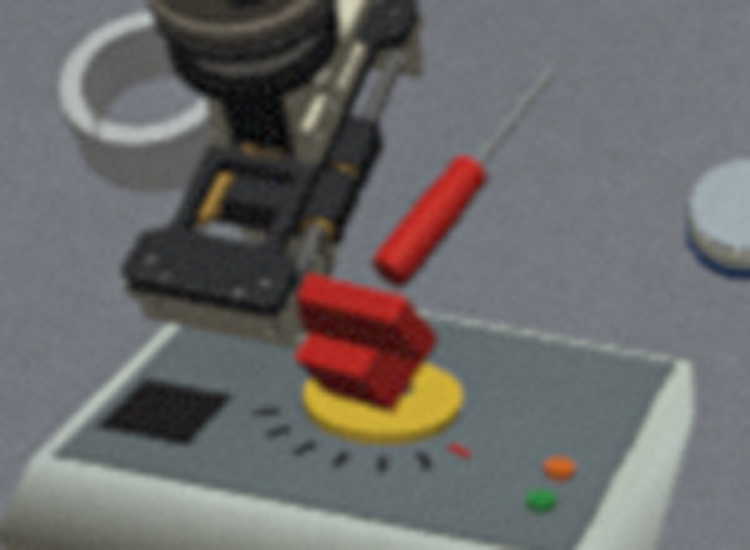

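The bar is near 78°, but the push has tipped the handle off its seat. I'll back off and measure it free.

```bash
python3 -m crank '[{"fingers":-1,"tx":0,"ty":-0.5,"tz":0,"roll":0},{"fingers":-1,"tx":-0.5,"ty":-1,"tz":0,"roll":0},{"fingers":-1,"tx":-1.5,"ty":-1.5,"tz":0,"roll":0},{"fingers":-1,"tx":-2.5,"ty":-3,"tz":0,"roll":0},{"fingers":-1,"tx":-3,"ty":-4,"tz":0,"roll":0},{"fingers":-1,"tx":-3,"ty":-4,"tz":0,"roll":0},{"fingers":-1,"tx":-3,"ty":-4,"tz":0,"roll":0},{"fingers":-1,"tx":-3,"ty":-4,"tz":0,"roll":0}]' 30
python3 - <<'E'
from h import *
rel(None)
for n in('top','scene'):
    im,d=read_camera(n);np.savez(n+'8.npz',im=im,d=d);bar(n,im,d)
E
```

```text
time: 18.55
tool_pos: [0.4242, -0.1522, 0.2748]
tool_rot: [1.466, 1.523, -0.19]
contact_force: [0.7, -0.4, 0.0]
opening: 0.0001
pos [ 0.4242 -0.1522  0.2748] q [-0.525  0.16   1.707  0.017  1.23  -0.446] x [ 0.047 -0.009 -0.999] y az -4.8 open 0.0001 F [ 0.7 -0.4  0. ] t 18.55
top 780 ((-26.081260681152344, 4.748710632324219), (99.29438018798828, 24.39929962158203), 63.05447006225586) tilt [-16.2  13.6] h 0.063
scene 371 ((-17.583473205566406, 0.7793617248535156), (96.052978515625, 23.194955825805664), 70.68303680419922) tilt [-39.1  21.9] h 0.0528
```

```bash
python3 - <<'E'
from h import *
a=[]
for n in('top','scene'):
    im=np.load(n+'8.npz')['im'];c=im[60:160,290:420] if n=='top' else im[190:290,140:270];a.append(cv2.resize(c,(400,308),interpolation=2))
cv2.imwrite('pics/c8.png',np.hstack(a)[...,::-1])
E
```

```text
(no output)
```

View pics/c8.png

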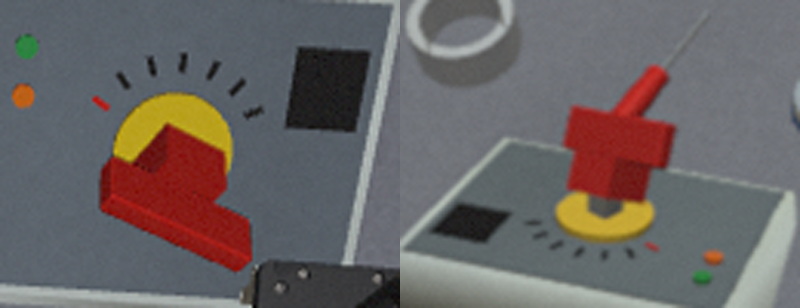

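The handle has tipped forward and hangs on the spindle tip. Working out its pose before pushing it back.

```bash
python3 - <<'E'
from h import *
for n in('top','scene'):
    o=np.load(n+'8.npz');im,d=o['im'],o['d'];P=cloud(n,d)
    m=(redmask(im)>0)&(d>0)&(np.linalg.norm(P-C,axis=-1)<.11);c,l,s,_=cv2.connectedComponentsWithStats(m.astype(np.uint8));m=l==1+np.argmax(s[1:,4])
    q=P[m];print(n,len(q),q.min(0).round(3),q.max(0).round(3))
    rng=np.random.default_rng(0);rest=q
    for k in range(3):
        best=None
        for _ in range(400):
            a=rest[rng.choice(len(rest),3,False)];nn=np.cross(a[1]-a[0],a[2]-a[0]);L=np.linalg.norm(nn)
            if L<1e-5: continue
            nn/=L;i=abs((rest-a[0])@nn)<.0025
            if best is None or i.sum()>best.sum():best=i
        f=rest[best];c0=f.mean(0);U=np.linalg.svd(f-c0)[2];nn=U[2]*np.sign(U[2][2])
        print('  face',len(f),'c',c0.round(4),'n',nn.round(3),'long',U[0].round(3),'ext',np.ptp((f-c0)@U[0]).round(3),np.ptp((f-c0)@U[1]).round(3));rest=rest[~best]
        if len(rest)<30:break
print('X',X,'Y',Y,'N',N)
E
```

```text
top 1332 [ 0.551 -0.167  0.088] [ 0.637 -0.072  0.182]
  face 694 c [ 0.586  -0.1203  0.1548] n [ 0.403 -0.473  0.783] long [-0.331 -0.873 -0.357] ext 0.105 0.067
  face 278 c [ 0.5944 -0.1226  0.1531] n [ 0.073 -0.408  0.91 ] long [-0.855  0.445  0.268] ext 0.074 0.101
  face 171 c [ 0.5895 -0.1208  0.1543] n [-0.127 -0.337  0.933] long [-0.107  0.94   0.324] ext 0.091 0.075
scene 799 [ 0.56  -0.168  0.114] [ 0.64  -0.073  0.178]
  face 387 c [ 0.591  -0.1192  0.1522] n [ 0.421 -0.464  0.779] long [0.362 0.874 0.325] ext 0.102 0.065
  face 163 c [ 0.6212 -0.1314  0.1458] n [ 0.44  -0.497  0.748] long [0.357 0.861 0.362] ext 0.047 0.032
  face 111 c [ 0.6173 -0.1044  0.1372] n [0.337 0.863 0.377] long [ 0.255 -0.469  0.846] ext 0.049 0.061
X [ 0.86298813 -0.07246714  0.5       ] Y [0.08367784 0.99649286 0.        ] N [-0.49824643  0.04183892  0.8660254 ]
```

```bash
python3 - <<'E'
from h import *
rel([.530,-.100,.22],67.5)
rel([.550,-.106,.165],67.5)
E
```

```text
pos [ 0.4241 -0.152   0.2746] q [-0.525  0.16   1.707  0.017  1.23  -0.446] x [ 0.046 -0.009 -0.999] y az -4.8 open 0.0009 F [-0.8 -0.2 -0.3] t 18.65
shift units [ 1.47  2.46 -1.52]
roll units -7.23
pos [ 0.4241 -0.152   0.2746] q [-0.525  0.16   1.707  0.017  1.23  -0.446] x [ 0.046 -0.009 -0.999] y az -4.8 open 0.0009 F [-0.8 -0.2 -0.3] t 18.65
shift units [ 2.87  2.91 -1.42]
roll units -7.23
```

```bash
python3 -m crank '[{"fingers":0,"tx":0.3,"ty":0.8,"tz":-0.8,"roll":-1},{"fingers":0,"tx":0.6,"ty":1.6,"tz":-1.5,"roll":-2},{"fingers":0,"tx":1,"ty":2,"tz":-1.6,"roll":-3},{"fingers":0,"tx":1.4,"ty":2.2,"tz":-1.6,"roll":-4},{"fingers":0,"tx":1.4,"ty":2.2,"tz":-1.6,"roll":-5},{"fingers":0,"tx":1.4,"ty":2.2,"tz":-1.6,"roll":-6},{"fingers":0,"tx":1.4,"ty":2.2,"tz":-1.6,"roll":-7},{"fingers":0,"tx":1.4,"ty":2.2,"tz":-1.6,"roll":-7.2}]' 30
python3 - <<'E'
from h import *
for p in([.535,-.100,.165],[.550,-.106,.165],[.563,-.111,.167],[.578,-.115,.170],[.590,-.118,.172]): rel(p,67.5)
E
```

```text
time: 19.65
tool_pos: [0.5195, -0.0959, 0.2224]
tool_rot: [0.208, 1.524, -0.19]
contact_force: [0.9, 0.4, 0.3]
opening: 0.0463
pos [ 0.5195 -0.0959  0.2224] q [-0.331  0.349  1.6    0.007  1.146 -1.507] x [ 0.046 -0.009 -0.999] y az 67.2 open 0.0463 F [0.9 0.4 0.3] t 19.65
shift units [1.45 0.04 0.33]
roll units -0.03
pos [ 0.5195 -0.0959  0.2224] q [-0.331  0.349  1.6    0.007  1.146 -1.507] x [ 0.046 -0.009 -0.999] y az 67.2 open 0.0463 F [0.9 0.4 0.3] t 19.65
shift units [1.47 0.05 0.73]
roll units -0.03
pos [ 0.5195 -0.0959  0.2224] q [-0.331  0.349  1.6    0.007  1.146 -1.507] x [ 0.046 -0.009 -0.999] y az 67.2 open 0.0463 F [0.9 0.4 0.3] t 19.65
shift units [1.44 0.06 1.08]
roll units -0.03
pos [ 0.5195 -0.0959  0.2224] q [-0.331  0.349  1.6    0.007  1.146 -1.507] x [ 0.046 -0.009 -0.999] y az 67.2 open 0.0463 F [0.9 0.4 0.3] t 19.65
shift units [1.38 0.11 1.47]
roll units -0.03
pos [ 0.5195 -0.0959  0.2224] q [-0.331  0.349  1.6    0.007  1.146 -1.507] x [ 0.046 -0.009 -0.999] y az 67.2 open 0.0463 F [0.9 0.4 0.3] t 19.65
shift units [1.35 0.16 1.78]
roll units -0.03
```

```bash
python3 -m crank '[{"fingers":0,"tx":0.8,"ty":0.04,"tz":0.2,"roll":0},{"fingers":0,"tx":1.45,"ty":0.04,"tz":0.33,"roll":0},{"fingers":0,"tx":1.47,"ty":0.05,"tz":0.73,"roll":0},{"fingers":0,"tx":1.44,"ty":0.06,"tz":1,"roll":0},{"fingers":0,"tx":1.42,"ty":0.08,"tz":1.2,"roll":0},{"fingers":0,"tx":1.38,"ty":0.11,"tz":1.45,"roll":0},{"fingers":0,"tx":1.35,"ty":0.14,"tz":1.6,"roll":0},{"fingers":0,"tx":1.35,"ty":0.14,"tz":1.7,"roll":0}]' 30
cat >> h.py <<'E'
def faces(n,im,d,K=2):
    P=cloud(n,d);m=(redmask(im)>0)&(d>0)&(np.linalg.norm(P-C,axis=-1)<.11);c,l,s,_=cv2.connectedComponentsWithStats(m.astype(np.uint8));m=l==1+np.argmax(s[1:,4])
    q=P[m];print(n,len(q),q.min(0).round(3),q.max(0).round(3));rng=np.random.default_rng(0);rest=q
    for k in range(K):
        best=np.zeros(len(rest),bool)
        for _ in range(400):
            a=rest[rng.choice(len(rest),3,False)];nn=np.cross(a[1]-a[0],a[2]-a[0]);L=np.linalg.norm(nn)
            if L<1e-5: continue
            i=abs((rest-a[0])@nn/L)<.0025
            if i.sum()>best.sum():best=i
        f=rest[best];c0=f.mean(0);U=np.linalg.svd(f-c0)[2];nn=U[2]*np.sign(U[2][2]);pc=[(c0-C)@X,(c0-C)@Y,(c0-C)@N]
        print('  face',len(f),'c panel',np.round(pc,4),'n panel',np.round([nn@X,nn@Y,nn@N],2),'long panel',np.round([U[0]@X,U[0]@Y,U[0]@N],2),'ext',np.ptp((f-c0)@U[0]).round(3),np.ptp((f-c0)@U[1]).round(3));rest=rest[~best]
        if len(rest)<30:break
E
python3 - <<'E'
from h import *
rel(None)
im,d=read_camera('scene');np.savez('s9.npz',im=im,d=d);faces('scene',im,d,3)
E
```

```text
time: 20.65
tool_pos: [0.586, -0.1176, 0.1728]
tool_rot: [0.208, 1.524, -0.191]
contact_force: [-9.7, 3.3, 6.1]
opening: 0.0455
pos [ 0.586  -0.1176  0.1728] q [-0.329  0.519  1.47   0.007  1.106 -1.504] x [ 0.045 -0.009 -0.999] y az 67.2 open 0.0455 F [-9.7  3.3  6.1] t 20.65
scene 817 [ 0.581 -0.172  0.112] [ 0.653 -0.076  0.183]
  face 413 c panel [ 0.0124 -0.001   0.0487] n panel [ 0.94 -0.34 -0.09] long panel [ 0.34  0.94 -0.03] ext 0.103 0.065
  face 154 c panel [ 0.016  -0.0021  0.042 ] n panel [ 0.89 -0.34  0.31] long panel [-0.31 -0.94 -0.14] ext 0.102 0.066
  face 114 c panel [0.0151 0.005  0.0361] n panel [ 0.9  -0.31  0.3 ] long panel [ 0.08 -0.56 -0.82] ext 0.089 0.097
```

The handle is back on: aligned within about 5°, bar at 70°, side face at h = 48.7 mm (48 when home). I'll back off, shut the fingers and press on the bar top along -n.

```bash
python3 -m crank '[{"fingers":0,"tx":0,"ty":0,"tz":-0.4,"roll":0},{"fingers":-0.5,"tx":0,"ty":0,"tz":-1,"roll":0},{"fingers":-1,"tx":-1.2,"ty":0,"tz":-1,"roll":0},{"fingers":-1,"tx":-1.6,"ty":0,"tz":-0.8,"roll":0},{"fingers":-1,"tx":-1.6,"ty":0,"tz":-0.8,"roll":0},{"fingers":-1,"tx":-1.6,"ty":0,"tz":-0.8,"roll":0},{"fingers":-1,"tx":-1.6,"ty":0,"tz":-0.8,"roll":0},{"fingers":-1,"tx":-1.6,"ty":0,"tz":-0.8,"roll":0}]' 30
python3 - <<'E'
from h import *
im,d=read_camera('scene');np.savez('s10.npz',im=im,d=d);faces('scene',im,d,2)
for h in(.09,.068,.055,.05):
    p=C+h*N+[0,0,.025]-[.001,0,0]; rel(p)
E
```

```text
time: 21.7
tool_pos: [0.5538, -0.1047, 0.2342]
tool_rot: [0.208, 1.524, -0.191]
contact_force: [0.2, -0.1, -0.4]
opening: 0.0007
scene 829 [ 0.58  -0.17   0.109] [ 0.655 -0.073  0.177]
  face 405 c panel [0.0066 0.0018 0.0478] n panel [ 0.94 -0.34  0.  ] long panel [ 0.34  0.94 -0.03] ext 0.102 0.064
  face 182 c panel [ 0.0135 -0.0002  0.0327] n panel [ 0.9  -0.27  0.35] long panel [ 0.07 -0.68 -0.73] ext 0.088 0.093
pos [ 0.5539 -0.1047  0.2344] q [-0.326  0.402  1.484  0.007  1.21  -1.5  ] x [ 0.046 -0.009 -0.999] y az 67.2 open 0.0005 F [ 0.6  0.  -0.2] t 21.75
shift units [ 0.58 -0.04  0.86]
pos [ 0.5539 -0.1047  0.2344] q [-0.326  0.402  1.484  0.007  1.21  -1.5  ] x [ 0.046 -0.009 -0.999] y az 67.2 open 0.0005 F [ 0.6  0.  -0.2] t 21.75
shift units [1.06 0.04 1.1 ]
pos [ 0.5539 -0.1047  0.2344] q [-0.326  0.402  1.484  0.007  1.21  -1.5  ] x [ 0.046 -0.009 -0.999] y az 67.2 open 0.0005 F [ 0.6  0.  -0.2] t 21.75
shift units [1.35 0.09 1.24]
pos [ 0.5539 -0.1047  0.2344] q [-0.326  0.402  1.484  0.007  1.21  -1.5  ] x [ 0.046 -0.009 -0.999] y az 67.2 open 0.0005 F [ 0.6  0.  -0.2] t 21.75
shift units [1.46 0.11 1.3 ]
```

Free of the fingers it sits home: h = 47.8 mm, tilt 0. To finish the turn without tipping it, I'll straddle the bar with the fingers on opposite sides of its two ends and roll, which gives a pure couple.

```bash
python3 - <<'E'
from h import *
rel([.606,-.1214,.234],13)
E
python3 -m crank '[{"fingers":0.33,"tx":0,"ty":0.1,"tz":0.6,"roll":1},{"fingers":0.33,"tx":0,"ty":0.11,"tz":1.36,"roll":2},{"fingers":0.33,"tx":0,"ty":0.11,"tz":1.36,"roll":3},{"fingers":0.33,"tx":0,"ty":0.11,"tz":1.36,"roll":4},{"fingers":0.33,"tx":0,"ty":0.11,"tz":1.36,"roll":5},{"fingers":0.33,"tx":0,"ty":0.11,"tz":1.36,"roll":5.4},{"fingers":0.33,"tx":0,"ty":0.11,"tz":1.36,"roll":5.4},{"fingers":0.33,"tx":0,"ty":0.11,"tz":1.36,"roll":5.4}]' 30
python3 - <<'E'
from h import *
rel([.606,-.1214,.178],13)
E
```

```text
pos [ 0.5539 -0.1047  0.2344] q [-0.326  0.402  1.484  0.007  1.21  -1.5  ] x [ 0.046 -0.009 -0.999] y az 67.2 open 0.0005 F [ 0.6  0.  -0.2] t 21.75
shift units [0.07 0.12 1.36]
roll units 5.42
time: 22.75
tool_pos: [0.6058, -0.1218, 0.2375]
tool_rot: [1.146, 1.523, -0.194]
contact_force: [0.5, -0.6, -0.2]
opening: 0.0606
pos [ 0.6058 -0.1218  0.2375] q [-0.325  0.499  1.317  0.007  1.278 -0.558] x [ 0.047 -0.009 -0.999] y az 13.3 open 0.0606 F [ 0.5 -0.6 -0.2] t 22.75
shift units [ 1.48 -0.06 -0.04]
roll units 0.03
```

```bash
python3 -m crank '[{"fingers":0.33,"tx":0.7,"ty":-0.05,"tz":-0.05,"roll":0},{"fingers":0.33,"tx":1.2,"ty":-0.06,"tz":-0.04,"roll":0},{"fingers":0.33,"tx":1.48,"ty":-0.06,"tz":-0.04,"roll":0},{"fingers":0.33,"tx":1.48,"ty":-0.06,"tz":-0.04,"roll":0},{"fingers":0.33,"tx":1.48,"ty":-0.06,"tz":-0.04,"roll":-0.8},{"fingers":0.33,"tx":1.48,"ty":-0.06,"tz":-0.04,"roll":-1.6},{"fingers":0.33,"tx":1.48,"ty":-0.06,"tz":-0.04,"roll":-2.4},{"fingers":0.33,"tx":1.48,"ty":-0.06,"tz":-0.04,"roll":-3}]' 30
python3 - <<'E'
from h import *
rel([.606,-.1214,.178],13);print(observe()['torque'])
im,d=read_camera('scene');np.savez('s11.npz',im=im,d=d);faces('scene',im,d,2)
E
```

```text
time: 23.75
tool_pos: [0.604, -0.1213, 0.1797]
tool_rot: [0.605, 1.527, -0.21]
contact_force: [-13.8, 0.5, 8.9]
opening: 0.0608
pos [ 0.604  -0.1213  0.1797] q [-0.325  0.545  1.403  0.006  1.149 -1.084] x [ 0.043 -0.009 -0.999] y az 43.4 open 0.0608 F [-13.8   0.5   8.9] t 23.75
shift units [0.04 0.03 0.03]
roll units 3.04
[-0.1410949   2.20300573 -0.71191866]
scene 416 [ 0.59  -0.176  0.109] [ 0.652 -0.092  0.168]
  face 178 c panel [ 0.0113 -0.0204  0.0318] n panel [ 0.94 -0.24  0.23] long panel [ 0.33  0.71 -0.62] ext 0.095 0.04
  face 92 c panel [ 0.0072 -0.019   0.0312] n panel [ 0.94 -0.21  0.26] long panel [ 0.33  0.75 -0.57] ext 0.093 0.042
```

```bash
python3 -m crank '[{"fingers":0.33,"tx":0,"ty":-0.1,"tz":-0.09,"roll":0},{"fingers":0.33,"tx":0,"ty":-0.1,"tz":-0.09,"roll":-0.4},{"fingers":0.33,"tx":0,"ty":-0.1,"tz":-0.09,"roll":-0.8},{"fingers":0.33,"tx":0,"ty":-0.1,"tz":-0.09,"roll":-1.2},{"fingers":0.33,"tx":0,"ty":-0.1,"tz":-0.09,"roll":-1.6},{"fingers":0.33,"tx":0,"ty":-0.1,"tz":-0.09,"roll":-2},{"fingers":0.33,"tx":0,"ty":-0.1,"tz":-0.09,"roll":-2},{"fingers":0.33,"tx":0,"ty":-0.1,"tz":-0.09,"roll":-2}]' 30
python3 - <<'E'
from h import *
rel([.606,-.1214,.178],13);print(observe()['torque'])
im,d=read_camera('scene');np.savez('s12.npz',im=im,d=d);faces('scene',im,d,2)
E
```

```text
time: 24.8
tool_pos: [0.6009, -0.1223, 0.18]
tool_rot: [0.258, 1.52, -0.213]
contact_force: [-3.2, 0.2, 5.3]
opening: 0.061
pos [ 0.6009 -0.1223  0.18  ] q [-0.328  0.537  1.418  0.006  1.137 -1.431] x [ 0.05  -0.011 -0.999] y az 63.1 open 0.061 F [-3.2  0.2  5.3] t 24.8
shift units [0.06 0.08 0.1 ]
roll units 5.01
[-0.34069872  0.36887839 -0.98527964]
scene 631 [ 0.59  -0.176  0.118] [ 0.651 -0.101  0.173]
  face 286 c panel [ 0.0105 -0.0216  0.047 ] n panel [0.99 0.17 0.03] long panel [ 0.16 -0.98  0.09] ext 0.076 0.04
  face 161 c panel [0.0197 0.0036 0.0189] n panel [ 0.97  0.23 -0.09] long panel [ 0.22 -0.97 -0.03] ext 0.042 0.033
```

The bar is now at about 100° and the wrist moment is about 1 N m, against 0.12 N m friction, so it is probably at the stop. I'll test with a little more roll.

```bash
python3 -m crank '[{"fingers":0.33,"tx":0,"ty":0,"tz":0,"roll":-0.2},{"fingers":0.33,"tx":0,"ty":0,"tz":0,"roll":-0.4},{"fingers":0.33,"tx":0,"ty":0,"tz":0,"roll":-0.5},{"fingers":0.33,"tx":0,"ty":0,"tz":0,"roll":-0.5},{"fingers":0.33,"tx":0,"ty":0,"tz":0,"roll":-0.5},{"fingers":0.33,"tx":0,"ty":0,"tz":0,"roll":-0.5},{"fingers":0.33,"tx":0,"ty":0,"tz":0,"roll":-0.5},{"fingers":0.33,"tx":0,"ty":0,"tz":0,"roll":-0.5}]' 30
python3 - <<'E'
from h import *
rel(None);print(observe()['torque'])
im,d=read_camera('scene');np.savez('s13.npz',im=im,d=d);faces('scene',im,d,2)
E
```

```text
time: 25.85
tool_pos: [0.6008, -0.1232, 0.1806]
tool_rot: [0.16, 1.519, -0.227]
contact_force: [-6.3, -3.0, 8.5]
opening: 0.0614
pos [ 0.6008 -0.1232  0.1806] q [-0.33   0.536  1.417  0.006  1.137 -1.516] x [ 0.05  -0.012 -0.999] y az 67.9 open 0.0614 F [-6.3 -3.   8.5] t 25.85
[-0.88102058  0.59128819 -2.36791668]
scene 667 [ 0.591 -0.178  0.119] [ 0.651 -0.098  0.18 ]
  face 293 c panel [ 0.0141 -0.0121  0.0394] n panel [0.92 0.18 0.35] long panel [ 0.08  0.79 -0.61] ext 0.092 0.058
  face 192 c panel [ 0.0109 -0.0138  0.0359] n panel [0.92 0.17 0.35] long panel [-0.04  0.94 -0.35] ext 0.092 0.067
```

The moment rose to 2.4 N m with the bar still near 100°, so that is the end stop. I'll roll back, lift clear and measure.

```bash
python3 -m crank '[{"fingers":0.33,"tx":0,"ty":0,"tz":0,"roll":0.7},{"fingers":0.33,"tx":0,"ty":0,"tz":0,"roll":1.3},{"fingers":0.33,"tx":0,"ty":0,"tz":0,"roll":1.7},{"fingers":0.33,"tx":0,"ty":0,"tz":0,"roll":1.7},{"fingers":0.33,"tx":-1,"ty":0,"tz":0,"roll":1.7},{"fingers":0.33,"tx":-2.2,"ty":0,"tz":0,"roll":1.7},{"fingers":-1,"tx":-2.5,"ty":-1.2,"tz":-2,"roll":1.7},{"fingers":-1,"tx":-2.5,"ty":-2,"tz":-4,"roll":1.7}]' 30
python3 - <<'E'
from h import *
rel(None)
for n in('top','scene'):
    im,d=read_camera(n);np.savez(n+'14.npz',im=im,d=d);faces(n,im,d,3)
    try: seat(n,im,d)
    except Exception as e: print(e)
E
```

```text
time: 26.9
tool_pos: [0.4717, -0.1336, 0.2715]
tool_rot: [0.459, 1.52, -0.217]
contact_force: [0.5, -1.0, 0.4]
opening: 0.0455
pos [ 0.4717 -0.1336  0.2715] q [-0.439  0.235  1.62   0.012  1.237 -1.338] x [ 0.05  -0.011 -0.999] y az 51.3 open 0.0455 F [ 0.5 -1.   0.4] t 26.9
top 897 [ 0.591 -0.171  0.092] [ 0.644 -0.069  0.175]
  face 433 c panel [0.0051 0.0019 0.0538] n panel [0.99 0.11 0.12] long panel [-0.11  0.99  0.02] ext 0.102 0.056
  face 238 c panel [0.005  0.0041 0.0521] n panel [0.86 0.1  0.51] long panel [ 0.23 -0.95 -0.19] ext 0.091 0.063
  face 113 c panel [0.007 0.005 0.04 ] n panel [0.87 0.1  0.49] long panel [-0.48  0.44  0.76] ext 0.084 0.078
top disc h 0.0008 349 red 910 bar h [0.064  0.066  0.0673 0.0689] plane fit:
  bar rect (panel x up,y left) ((-1.6278715133666992, 1.3295516967773438), (17.107440948486328, 100.71561431884766), 6.075882434844971)
  tilt err deg [-7.  -0.8] h at axis above disc 0.0655
scene 885 [ 0.591 -0.172  0.116] [ 0.65  -0.07   0.172]
  face 448 c panel [0.0052 0.0009 0.0485] n panel [0.99 0.12 0.02] long panel [-0.12  0.99 -0.  ] ext 0.101 0.053
  face 203 c panel [0.0101 0.003  0.0342] n panel [0.93 0.11 0.34] long panel [ 0.3   0.3  -0.91] ext 0.081 0.099
  face 113 c panel [0.0166 0.0046 0.0326] n panel [0.94 0.08 0.34] long panel [ 0.25 -0.84 -0.48] ext 0.086 0.077
scene disc h -0.0016 216 red 887 bar h [0.0537 0.0595 0.064  0.0656] plane fit:
  bar rect (panel x up,y left) ((0.060394287109375, 0.59857177734375), (21.775209426879883, 101.81820678710938), 4.668691635131836)
  tilt err deg [-22.1  -2.3] h at axis above disc 0.0642
```

```bash
python3 - <<'E'
from h import *
a=[]
for n in('top','scene'):
    im=np.load(n+'14.npz')['im'];a.append(cv2.resize(im[20:320,60:480],(400,286),interpolation=2));c=im[60:160,290:420] if n=='top' else im[190:290,140:270];a.append(cv2.resize(c,(400,308),interpolation=2))
cv2.imwrite('pics/c14.png',np.vstack([np.hstack([a[0],a[2]]),np.hstack([a[1],a[3]])])[...,::-1])
E
```

```text
(no output)
```

View pics/c14.png

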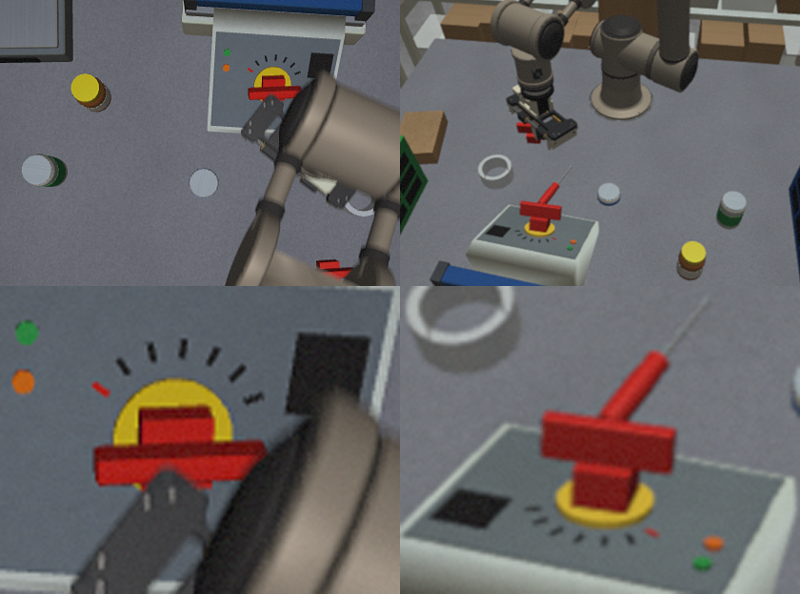

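The hub sits flat on the disc (bottom right, about (605,490)) with the bar across the panel. The bystanders are where they were and the gripper is clear. Handing in.

```bash
python3 -c "
from cell import *
print(hand_in(), observe()['time'], observe()['contact_force'])"
```

```text
the job is handed in; nothing more can be done
the job is handed in; nothing more can be done
```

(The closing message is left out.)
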